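# Check the two spring corners of a tilting mount

## Robot

A 7-joint arm with a two-finger parallel gripper is mounted at the origin on a cart in front of the work surface, level with it; the furniture and walls round the work are solid. World frame = base frame: x ahead of the robot, y to its left, z up, the work surface at z = 0. Lengths are in m, angles in degrees, forces in N, time in s.
With the tool pointing down it reaches from about 0.425 to 0.875 m from the base axis. Payload 4.7 kg.
Tool frame: the origin (TCP) lies between the finger pads; the fingertips stand 19 mm ahead of it and the grasp point (between the pads) is the TCP; x points along the fingers, z is the direction in which the jaws open and shut, and the axes are right-handed (so a half turn about x gives the same grasp; the last joint's range is limited). The gripper opens to 87 mm and grips with 3 to 60 N. Pads are 19 mm wide; open, the fingers measure 117 mm over their backs; the gripper's body (75 mm by 190 mm) begins 51 mm behind the grasp point.
Start: joints at [72.084, 18.392, -4.016, 83.108, 1.295, 78.541, -3.26], TCP at [0.209, -0.616, 0.242] pointing down, gripper open.
Joint ranges: [-163.93, 163.93], [-17.29, 119.83], [-79.2, 71.16], [3.27, 140.29], [-89.18, 269.18], [5.43, 117.66], [-154.24, 154.24]. Speed limits (degrees/s): [147.25, 147.25, 180, 180, 180, 180, 180].

## Interface

Orientations are given as [roll, pitch, yaw] about the fixed x, y, z axes, in that order (R = Rz(yaw) Ry(pitch) Rx(roll)).
In Python, from cell import monitor, read_camera, camera_model, env, regions_of gives the robot as it stands. The module is installed in compiled form; this text tells all that it offers.
- The arm moves only by the tool step_arm, never from a script. Its argument "deltas" is a list of rows, each a list of 5 numbers: the gripper's target within -1 to 1 (fully open at 1, half-way at 0, shut at -1), then the shift along the tool's x, y, z in m, then the turn about the tool's x in degrees. A call has 1 to 12 rows; each row is the pose to reach, as a shift and turn from the pose commanded when the call began, along the tool's axes at that moment; what a row does not reach only later rows make up. A row lasts 1/8 s, in which the tool goes at most 62.5 mm and 10.7 degrees, less where a joint would pass 70% of its speed; a pose out of reach is approached as far as the arm can. A call with a gripper value outside its range is refused whole. The fingers move at their own pace and stop on an object; "newtons" is the grip in N (left out, the last holds). Time passes only in rows, so rows that repeat a pose let the fingers close. It gives the time, the measured TCP pose, the force and the opening at its end, in the units of the state.
- monitor.get_obs(): the state, without advancing time (a new reading comes with each control period).
- read_camera(name): name is "side" or "top" or "wrist"; returns (picture, depth): 400x640x3 uint8, red, green, blue; 400x640 float32, m along the optical axis (not along the pixel's ray), 0 where there is no reading.
- camera_model(name): a dict with "fx", "fy", "cx", "cy" (pixels), "k1" (the pictures are not rectified: a ray, as slopes to the right and down, at radius r is drawn at 1 + k1 r^2 times it, then the intrinsics apply), "xyz" and "attitude" of the camera in the world. Camera axes: x right, y down, z forward; pixel columns grow to the right and rows downward; lengths in m; the calibration is good to about 2 mm. A picture is of the moment at which its call begins: read the wrist's pose just before it. camera_model takes no time and is no camera call; for the wrist camera it gives the pose at the moment of the call.
- env.sign_off(): hands the job in, once; it reports no verdict.
Trained networks look in the newest picture that a camera, given by its name, has taken for a name from the list of things; names that differ only in an ending like _2 or _b are one class to them, and where a whole thing is asked for, a point or a joint stands for the part that bears it (a point fixed in the world has none). Each returns a list of dicts, best first, with "p" (0 to 1); they miss things now and then, are a little off and sometimes report something else, mostly with a low value. They report only what shows in the picture. A call takes as long as a camera call.
- regions_of(camera, thing): "pixels" (400x640 bool, what is visible of it) and "pixel" ([column, row] in pixels, amid what is visible of it).
The state is a dict: "time_s": time; "qpos": joint angles; "joint_velocities": joint speeds; "effort": joint torques, N m; "tool_pos": TCP position; "tool_rot": TCP orientation; "force": force on the tool from outside, world axes, zero at the start; "wrist_torque": the same for the moment, N m; "grip_width": finger opening in m.
Only numpy, scipy, OpenCV 4.12 (cv2) and the standard library are available. Lean on these libraries where they do the work, as an engineer would, in place of code of your own. Each camera call takes 0.05 s, during which the arm holds its last target. There are 200 camera calls.

## Task

Check the spring corners of the tilting mount on the bench. With a fingertip press the black pad on its left corner straight down until that corner's pointer stands level with the dark tab on its scale, hold it there for about two seconds, and let it spring all the way back; then do the same with the right corner. Press one corner at a time, do not push a pointer past its tab, and leave the tabs, the mount and the tools lying around where they are: nothing is to be gripped or lifted.

Things in the scene. Friction and masses are not known exactly. Their poses are not given: they have to be found in the camera images.
- mount: tilting mount: dark steel T-shaped foot 330 mm wide, 12 mm thick (2.5 kg, loose), and an L-shaped aluminium plate on a ball pivot at the back, under a bubble level; its two 130 mm legs run forward to the left and right spring corners. Origin on the worktop midway between the pads; +x to the pivot (92 mm), away from the robot; +y to the left pad (92 mm). Turned up to 0.35 rad
- left_pad: black domed press pad, 26 mm across, 16 mm high, on the left spring corner; origin at the centre of its foot, the dome's top 16 mm higher (96 mm above the worktop at rest): press there, straight down. 130 mm from its hinge line. Starts to move at about 4 N, about 12 N at 18 mm down, end stop 31 mm down. Scale 74 mm beside it, no higher than 102 mm above the worktop
- left_tip (a point): end of the flat steel pointer (4 mm thick, 7 mm wide) that sticks out past the left pad, 60 mm from the pad's centre and 190 mm from the hinge line, at mid thickness. About 75 mm above the worktop at rest; it sinks with its pad, 1.46 times as far, and hardly moves when the other pad is pressed
- left_mark (a point): centre of the dark set tab (a clip 30 mm wide, 10 mm high, with a thin brass line at mid height) on the upright aluminium scale beside the left pointer. The pointer passes in front of it without touching. The tab stands somewhere 14 to 26 mm below the pointer's rest height; it can slide but must stay where it is set
- left_tilt (a joint): tilt of the plate when the left corner is pressed, rad: 0 at rest (held against its stop by the spring), growing as the pad goes down, 0.24 at the end stop; one rad per 130 mm of pad travel. Springs back to 0 on release
- right_pad: black domed press pad, 26 mm across, 16 mm high, on the right spring corner; origin at the centre of its foot, the dome's top 16 mm higher (96 mm above the worktop at rest): press there, straight down. 130 mm from its hinge line. Starts to move at about 4 N, about 12 N at 18 mm down, end stop 31 mm down. Scale 74 mm beside it, no higher than 102 mm above the worktop
- right_tip (a point): end of the flat steel pointer (4 mm thick, 7 mm wide) that sticks out past the right pad, 60 mm from the pad's centre and 190 mm from the hinge line, at mid thickness. About 75 mm above the worktop at rest; it sinks with its pad, 1.46 times as far, and hardly moves when the other pad is pressed
- right_mark (a point): centre of the dark set tab (a clip 30 mm wide, 10 mm high, with a thin brass line at mid height) on the upright aluminium scale beside the right pointer. The pointer passes in front of it without touching. The tab stands somewhere 14 to 26 mm below the pointer's rest height; it can slide but must stay where it is set
- right_tilt (a joint): tilt of the plate when the right corner is pressed, rad: 0 at rest (held against its stop by the spring), growing as the pad goes down, 0.24 at the end stop; one rad per 130 mm of pad travel. Springs back to 0 on release
- sanding_block: black and grey sanding block, 110x58x30 mm, lying to the right of the mount; bystander, origin at the centre of its underside
- driver_2: screwdriver with a red and black handle, 160x25x23 mm, lying to the left of the mount; bystander, origin at the centre of its underside
- pliers_1: red-handled combination pliers, 185x36x14 mm, lying to the right of the sanding block; bystander, origin at the centre of its underside

How it is judged:
By the outcome, as a careful person would: the job done as asked, in the order asked, and still so for the second after the job is handed in, with the robot touching nothing.
It also fails if it takes over 61 s, if anything falls off the work surface, if the arm or the gripper's body presses on something with over 40 N, if the wrist force passes 120 N, or if a joint passes its speed limit or range.

## Working session

There is one attempt and no reset: what is moved stays moved. The work goes in short steps, Python scripts to look and compute and a tool call to move; the robot and the scene stay as the last step left them, time stands still between calls to the robot, and variables do not carry over. Pictures are saved under pics/ and viewed, about 8 in all and at most 12, crops included, and the job is handed in when it is done.

Besides the shell and the picture viewer there is one more tool, called by a JSON object that holds its "name" and its "arguments". step_arm: Moves the arm, as the interface text tells. Its arguments: {"type":"object","properties":{"deltas":{"type":"array"},"newtons":{"type":"number"}},"required":["deltas"]}

```bash
mkdir -p pics
cat > h.py <<'E'
import numpy as np, cv2
from scipy.spatial.transform import Rotation as R
from cell import monitor, read_camera, camera_model, env, regions_of
def save(n,p): cv2.imwrite('pics/'+n+'.png',p[...,::-1])
def ray(m,px):
    d=np.array([(px[0]-m['cx'])/m['fx'],(px[1]-m['cy'])/m['fy']]);u=d.copy()
    for _ in range(20): u=d/(1+m['k1']*(u@u))
    return np.array([u[0],u[1],1.])
def rot(m): 
    a=np.array(m['attitude'],float)
    return a if a.shape==(3,3) else R.from_euler('xyz',a,degrees=True).as_matrix()
def world(m,px,z): return np.array(m['xyz'])+rot(m)@(ray(m,px)*z)
def atz(m,px,h):
    d=rot(m)@ray(m,px);o=np.array(m['xyz']);return o+d*(h-o[2])/d[2]
def proj(m,P):
    c=rot(m).T@(np.array(P)-m['xyz']);s=c[:2]/c[2];s=s*(1+m['k1']*(s@s))
    return np.array([s[0]*m['fx']+m['cx'],s[1]*m['fy']+m['cy']])
E
python3 - <<'E'
from h import *
o=monitor.get_obs();print(o)
np.set_printoptions(precision=4,suppress=True)
for c in('top','side'):
    p,d=read_camera(c);m=camera_model(c);print(c,m);save(c+'0',p)
    for t in('left_pad','right_pad','left_tip','right_tip','left_mark','right_mark'):
        for r in regions_of(c,t)[:3]:
            x,y=map(int,r['pixel']);print(t,round(r['p'],2),r['pixel'],r['pixels'].sum(),world(m,r['pixel'],np.median(d[r['pixels']&(d>0)])) )
E
```

```text
{'time_s': 0.0, 'qpos': array([72.08373984, 18.43893703, -4.01819347, 83.17478893,  1.29333816,
       78.54004059, -3.25893437]), 'joint_velocities': array([ 0.00330727, -0.04689975, -0.04949939,  0.12386729,  0.04383467,
       -0.00157108,  0.06684993]), 'effort': array([-1.53630954e-04, -4.91288245e+01, -4.03860016e-01, -3.12527204e+01,
       -6.37090998e-02,  4.38586471e-02,  1.72943287e-04]), 'tool_pos': array([ 0.20848298, -0.61511528,  0.24046421]), 'tool_rot': array([-178.2873627 ,   89.89134634,  110.44190459]), 'force': array([-0.46331544,  0.12248406,  0.29387726]), 'wrist_torque': array([-0.01494544,  0.02017303, -0.02036635]), 'grip_width': 0.08700275639751148}
top {'fx': 482.8585902980202, 'fy': 482.8585902980202, 'cx': 316.26494759413475, 'cy': 195.98444669093917, 'k1': -0.040824951503173876, 'xyz': array([0.3066, 0.1127, 1.5563]), 'attitude': array([-171.5244,    0.3235,  -89.9517])}
left_pad 0.43 [272.4, 193.0] 62 [0.5335 0.2556 0.0955]
right_pad 0.48 [327.3, 197.6] 53 [0.5191 0.0874 0.0967]
left_tip 0.84 [302.7, 180.1] 1145 [0.5759 0.1633 0.0831]
right_tip 0.66 [304.3, 177.6] 1114 [0.5835 0.1584 0.0847]
side {'fx': 424.0211479433744, 'fy': 424.0211479433744, 'cx': 322.3321906955879, 'cy': 198.8600660383382, 'k1': -0.09758601569735943, 'xyz': array([0.3202, 1.0758, 0.9389]), 'attitude': array([-132.4318,    0.8514, -169.3683])}
right_pad 0.64 [320.3, 177.7] 58 [0.5263 0.0799 0.0987]
right_pad 0.47 [304.3, 198.2] 951 [0.5587 0.1668 0.0855]
left_tip 0.95 [301.8, 194.4] 891 [0.5674 0.1605 0.0939]
right_tip 0.63 [295.6, 198.3] 800 [0.5836 0.1739 0.0877]
```

Run:
```python
import cv2,numpy as np
t=cv2.imread('pics/top0.png');s=cv2.imread('pics/side0.png')
a=cv2.resize(t[140:260,230:390],None,fx=5,fy=5,interpolation=cv2.INTER_CUBIC)
b=cv2.resize(s[130:250,230:390],None,fx=5,fy=5,interpolation=cv2.INTER_CUBIC)
cv2.imwrite('pics/ta.png',a);cv2.imwrite('pics/sb.png',b)
```

```text
(no output)
```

View pics/ta.png

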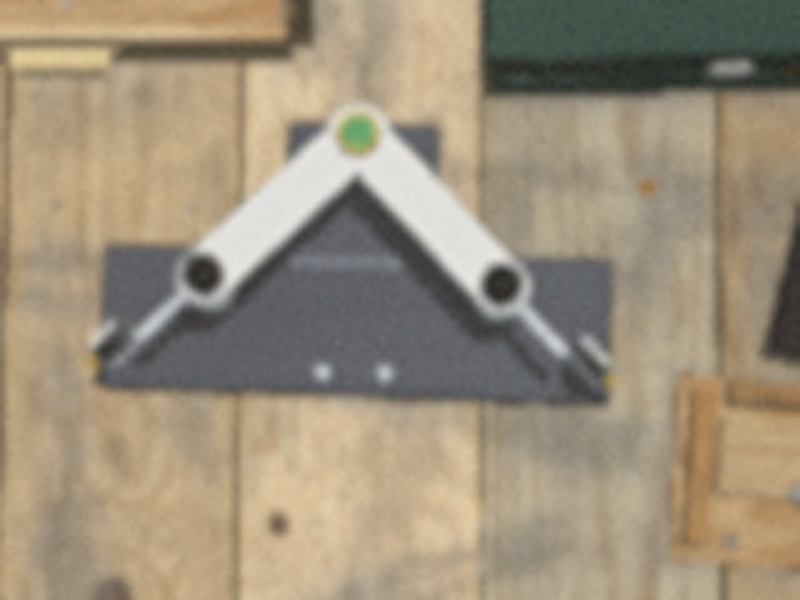

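View pics/sb.png

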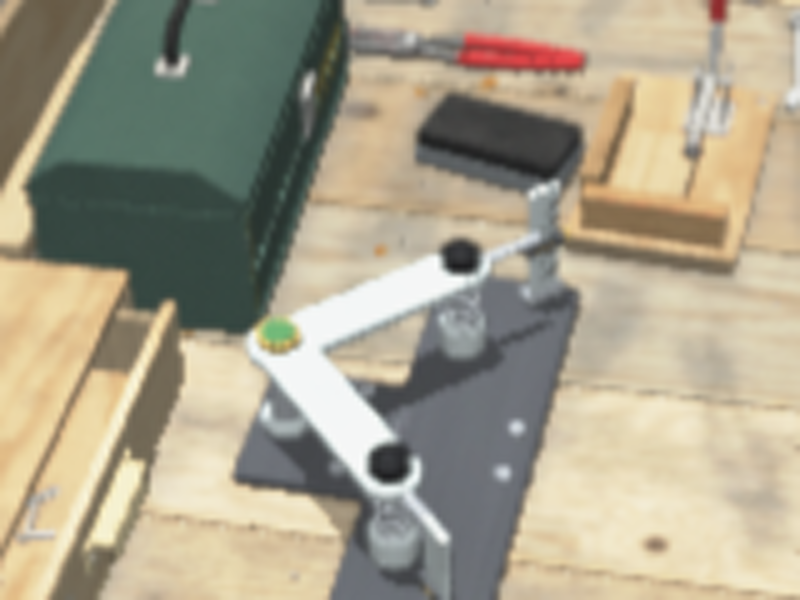

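Run:
```python
from h import *
np.set_printoptions(precision=4,suppress=True)
m=camera_model('top')
L=atz(m,(271,194.6),.092);Rr=atz(m,(330.2,196.8),.092);P=atz(m,(301.6,166),.09)
print(L,Rr,P,np.linalg.norm(L-Rr),np.linalg.norm(L-P),np.linalg.norm(Rr-P))
v=(L-Rr)[:2];print('yaw',np.degrees(np.arctan2(-v[0],v[1])))
ms=camera_model('side')
for n,px in(('L',(230+388/5,130+458/5)),('R',(230+460/5,130+255/5)),('P',(230+278/5,130+332/5))): print('side',n,atz(ms,px,.092))
o=monitor.get_obs();T=R.from_euler('xyz',o['tool_rot'],degrees=True).as_matrix();print(T)
w=camera_model('wrist');W=rot(w);print(w,'\n',W,'\ncam in tool',T.T@(w['xyz']-o['tool_pos']),'\n',T.T@W)
p,d=read_camera('top')
# height map max around
vv,uu=np.mgrid[0:400:4,0:640:4]
for (u,v) in [(345,150),(370,150),(380,150),(385,225),(260,145),(250,140),(395,210)]:
    print((u,v),world(m,(u,v),d[v,u]))
```

```text
[0.5291 0.2602 0.092 ] [0.5222 0.0785 0.092 ] [0.619  0.1667 0.09  ] 0.18182016753756694 0.1297266931762902 0.13102370485124032
yaw -2.1510044730292504
side L [0.5268 0.2672 0.092 ]
side R [0.5197 0.0869 0.092 ]
side P [0.6137 0.1753 0.092 ]
[[ 0.      0.9471  0.321 ]
 [-0.0001  0.321  -0.9471]
 [-1.     -0.      0.0001]]
{'fx': 311.98271488564853, 'fy': 311.98271488564853, 'cx': 318.3532288993097, 'cy': 201.1233455379718, 'k1': -0.02327912348676127, 'xyz': array([ 0.2804, -0.5919,  0.3865]), 'attitude': array([164.1729,  -0.0574, -71.2929])} 
 [[ 0.3207 -0.9114 -0.258 ]
 [-0.9472 -0.3083 -0.0884]
 [ 0.001   0.2727 -0.9621]] 
cam in tool [-0.1448  0.0756  0.0006] 
 [[-0.0009 -0.2727  0.9621]
 [-0.0003 -0.9621 -0.2727]
 [ 1.     -0.0005  0.0008]]
(345, 150) [0.6616 0.0337 0.1236]
(370, 150) [ 0.662  -0.0426  0.1218]
(380, 150) [ 0.6617 -0.073   0.1229]
(385, 225) [ 0.4403 -0.095   0.0392]
(260, 145) [0.6873 0.2977 0.0855]
(250, 140) [0.7039 0.3297 0.084 ]
(395, 210) [ 0.4885 -0.1286  0.0332]
```

{"name": "step_arm", "arguments": {"deltas": [[-1,0,0.05,-0.025,-10],[-1,0,0.1,-0.05,-20],[-1,0,0.16,-0.08,-30],[-1,0,0.21,-0.11,-40],[-1,0,0.27,-0.136,-50],[-1,0,0.295,-0.187,-60],[-1,0,0.32,-0.239,-70],[-1,0,0.346,-0.29,-80],[-1,0,0.372,-0.342,-90],[-1,0,0.398,-0.393,-100],[-1,0,0.424,-0.445,-110],[-1,0,0.45,-0.496,-120]], "newtons": 20}}

```text
time_s: 2.25
tool_pos: [0.4756, 0.0004, 0.2419]
tool_rot: [-89.4, 89.9, -40.4]
force: [1.4, -0.7, 0.3]
grip_width: 0.0002
```

```bash
cat > mv.py <<'E'
import sys
from h import *
# usage: mv.py x y z yaw_of_tool_y : prints deltas in tool axes
o=monitor.get_obs();T=R.from_euler('xyz',o['tool_rot'],degrees=True).as_matrix()
g=np.array(list(map(float,sys.argv[1:4])));y=np.degrees(np.arctan2(T[1,1],T[0,1]))
t=-((float(sys.argv[4])-y+180)%360-180)
print('t',o['time_s'],'pos',o['tool_pos'].round(4),'yaw',round(y,1),'F',o['force'].round(1),'J',o['qpos'].round(0),'delta',(T.T@(g-o['tool_pos'])).round(4),'turn',round(t,1))
E
python3 mv.py .5 .17 .24 180
```

```text
t 2.25 pos [4.756e-01 4.000e-04 2.419e-01] yaw 139.0 F [ 1.4 -0.7  0.3] J [ 40.  -2. -42. 106.  -1.  76.  47.] delta [0.0018 0.0928 0.144 ] turn -41.0
```

{"name": "step_arm", "arguments": {"deltas": [[-1,0,0.02,0.03,-10],[-1,0,0.045,0.07,-20],[-1,0,0.07,0.11,-30],[-1,0,0.093,0.144,-41],[-1,0,0.093,0.144,-41]]}}

```text
time_s: 2.88
tool_pos: [0.5, 0.1724, 0.2419]
tool_rot: [-2.7, 89.9, 87.5]
force: [-0.5, -0.6, -0.1]
grip_width: 0.0006
```

Run:
```python
from h import *
m=camera_model('wrist');p,d=read_camera('wrist');print(m['xyz'],m['attitude'])
np.savez('w1',p=p,d=d,xyz=m['xyz'],att=m['attitude']);save('w1',p)
for t in('left_pad','right_pad','left_tip','right_tip','left_mark','right_mark'):
    for r in regions_of('wrist',t)[:2]:
        q=d[r['pixels']&(d>0)];print(t,round(r['p'],2),np.round(r['pixel']),r['pixels'].sum(),world(m,r['pixel'],np.median(q)).round(4))
```

```text
[0.42612131 0.17154425 0.38669548] [ 1.64111772e+02 -1.00573305e-01  9.01334159e+01]
left_pad 0.6 [410. 223.] 576 [0.5315 0.2635 0.096 ]
left_pad 0.42 [313. 184.] 24775 [0.5098 0.1657 0.0197]
right_pad 0.93 [223. 216.] 571 [0.5238 0.0784 0.0957]
left_tip 0.61 [262. 223.] 4236 [0.5356 0.1142 0.0845]
left_tip 0.4 [  2. 236.] 436 [ 0.5825 -0.2465  0.0113]
right_tip 0.63 [264. 225.] 4513 [0.5381 0.1166 0.0846]
left_mark 0.51 [457. 168.] 198 [0.4832 0.3224 0.054 ]
left_mark 0.17 [224. 218.] 549 [0.5263 0.0789 0.0965]
right_mark 0.57 [173. 161.] 155 [0.4748 0.0194 0.0616]
```

View pics/w1.png

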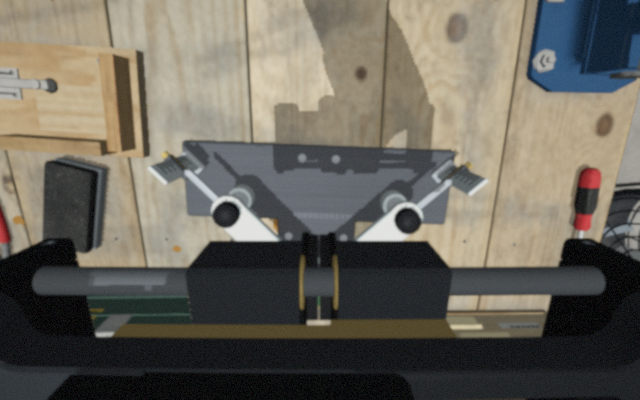

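```bash
python3 mv.py .530 .2625 .14 -150
```

```text
t 3.225 pos [0.5009 0.1668 0.2415] yaw 179.6 F [-0.3 -0.5 -0.6] J [ 27.   8. -52.  99.   6.  76.  63.] delta [ 0.1014 -0.0284  0.096 ] turn -30.4
```

{"name": "step_arm", "arguments": {"deltas": [[-1,0.01,-0.01,0.03,-10],[-1,0.03,-0.02,0.06,-20],[-1,0.06,-0.028,0.096,-30],[-1,0.09,-0.028,0.096,-30],[-1,0.101,-0.028,0.096,-30],[-1,0.101,-0.028,0.096,-30]]}}

```text
time_s: 3.98
tool_pos: [0.5293, 0.2628, 0.1402]
tool_rot: [113.5, 89.9, -126.9]
force: [-0.3, 0.6, 0.8]
grip_width: 0.0002
```

```bash
cat > look.py <<'E'
import sys
from h import *
n,s=sys.argv[1:3]
np.set_printoptions(suppress=True)
o=monitor.get_obs();m=camera_model('wrist');p,d=read_camera('wrist');print(o['tool_pos'].round(4),o['force'].round(1))
np.savez(n,p=p,d=d,m=m);save(n,p)
for t in(s+'_pad',s+'_tip',s+'_mark'):
    for r in regions_of('wrist',t)[:1]:
        q=d[r['pixels']&(d>0)];v,u=np.nonzero(r['pixels']);print(t,round(r['p'],2),np.round(r['pixel']),u.min(),u.max(),v.min(),v.max(),world(m,r['pixel'],np.median(q)).round(4))
E
python3 look.py w2 left; python3 mv.py .530 .2625 .14 -150
python3 - <<'E'
import cv2
p=cv2.imread('pics/w2.png');cv2.imwrite('pics/w2c.png',cv2.resize(p[100:300,320:587],None,fx=3,fy=3,interpolation=cv2.INTER_CUBIC))
E
```

```text
[0.5293 0.2628 0.1402] [-0.3  0.6  0.8]
left_pad 0.74 [316. 227.] 301 338 210 237 [0.5279 0.2591 0.0954]
left_tip 0.97 [119. 190.] 32 402 0 266 [0.5761 0.1322 0.0813]
left_mark 0.65 [417. 203.] 392 436 199 218 [0.486  0.3248 0.0546]
t 4.175 pos [0.5301 0.2639 0.142 ] yaw -150.3 F [0.7 0.2 0. ] J [ 15.  24. -55.  97.  21.  69.  75.] delta [ 0.002   0.0007 -0.0012] turn -0.3
```

View pics/w2.png

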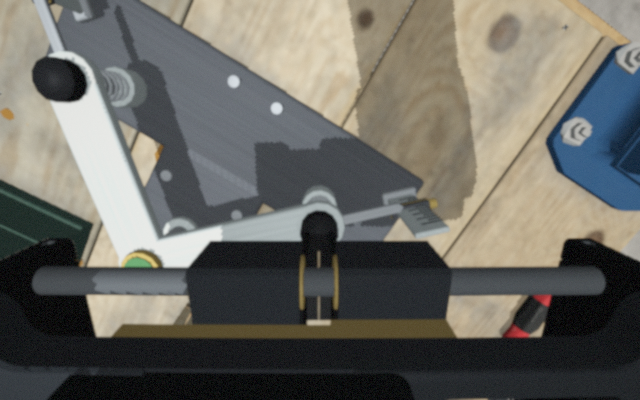

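```bash
cat > zoom.py <<'E'
import sys
from h import *
n,u0,v0=sys.argv[1],int(sys.argv[2]),int(sys.argv[3])
f=np.load(n+'.npz',allow_pickle=True);p,d,m=f['p'],f['d'],f['m'].item()
c=cv2.resize(p[v0:v0+54,u0:u0+80],None,fx=8,fy=8,interpolation=cv2.INTER_CUBIC);save(n+'z',c)
for v in range(v0,v0+54,2): print(v,*['%3d'%(1000*world(m,(u,v),d[v,u])[2]) for u in range(u0,u0+80,3)])
E
python3 zoom.py w2 375 184
```

```text
184  13  14  14  14  13  14  13  11  14  13  14  13  14  13  13  13  13   1   2   2   0   2   1   1   0   1   2
186  14  12  13  15  13  14  14  14  14  14  12  12  16  12  12  12   0   0   1   2   2   1   2   1   0   2   1
188  12  13  14  14  13  13  14  13  12  15  17  19  21  21  13  11   2   1   1   2   1   1   2   3   1   2   1
190  11  13  13  14  13  14  13  17  18  21  21  22  21  21  13   1   1   2   1   1   1   1   2   2   1   0   2
192  12  13  13  13  17  19  20  21  21  22  21  20  21  22  13   3   0   1   0   1   1   1   1   3   0   1   3
194  13  14  17  21  21  20  22  22  21  20  22  21  22  21   2   0   0   0   0   1   1   1   1   1   1   0   1
196  14  14  18  20  22  22  22  22  21  22  25  25  27  32   2   1   2   1   0   0   1   2   2   0   2   2   1
198  14  14  13  20  22  21  23  24  26  27  30  31  35  36  37   1  47   1   1  50   0   1   1   0   1   1   1
200  12  14  14  20  21  25  27  30  32  32  34  37  40  47  49  51  51  54  52  53  53   0   2   1   1   2   1
202  14  15  13  20  20  31  33  75  36  38  48  48  51  52  54  54  56  55  56  54  54   1 
[... 1223 characters left out ...]
  96  97  98  99   2   2   0
226  13  14  13  14  14  13  12   1   0   1   0  86  90  90  93  94  94  95  97  99 100  99 100 102 103   0   1
228  13  13  13  14  13  12   1   3   1   1   2  87  92  94 285  97  97  99 100 101 102 103 102 104 104   1   1
230  12  14  13  14  12  13   1   1   2   2   2   1  96  98  98  99 100 101 103 102 104 104 103 103 104   0   3
232  14  13  13  14  13   1   2   1   2   1   2   1  93 100 101 102 103 104 103 103 103 103 103   1   1   1   1
234  12  14  13  13  12   1   1   2   2   2   1   2   2 102 103 103 102 104 103 103 103   1   1   1   0   1   1
236  13  13  14  12   2   2   1   1   2   1   2   2   2  99 103 103 104 104   2   2   1   2   1   0   2   2   1
```

View pics/w2z.png

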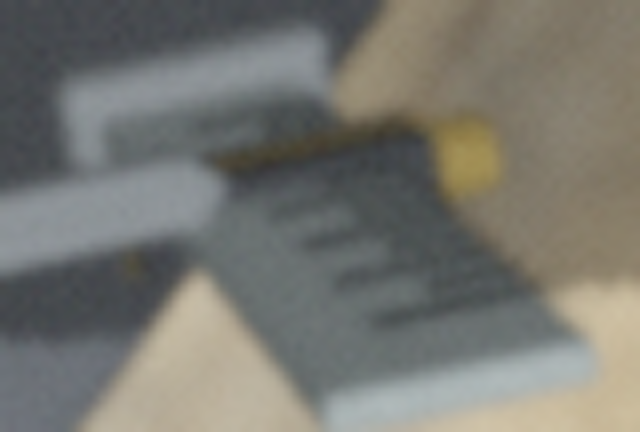

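```bash
cat > meas.py <<'E'
import sys
from h import *
# n u0 u1 v0 v1 : brass line columns/rows ; ptr box pu0 pu1 pv0 pv1
n=sys.argv[1];a=list(map(int,sys.argv[2:]))
f=np.load(n+'.npz',allow_pickle=True);p,d,m=f['p'].astype(float),f['d'],f['m'].item()
H=lambda u,v:world(m,(u,v),d[v,u])
P=p[...,0]*.5+p[...,1]*.5-p[...,2]
b=[]
for u in range(a[0],a[1]):
    col=P[a[2]:a[3],u];v=a[2]+col.argmax()
    if col.max()>18: b.append((u,v,col.max(),*(H(u,v)*1000)))
b=np.array(b).round(1);print(b[:,[0,1,2,5]].tolist());print('brass z med/mean',np.median(b[:,5]),b[:,5].mean())
if len(a)>4:
    pts=np.array([H(u,v) for v in range(a[6],a[7]) for u in range(a[4],a[5])])*1000
    z=pts[:,2];
    print('box z hist',np.histogram(z,bins=np.arange(40,90,1))[0].tolist(),'from 40; median',np.median(z))
E
python3 meas.py w2 400 428 196 208 383 396 208 213
python3 - <<'E'
import sys;sys.argv=['','w2','402','403','200','204']
from h import *
f=np.load('w2.npz',allow_pickle=True);d,m=f['d'],f['m'].item()
for v in range(196,214):print(v,*['%5.1f'%(1000*world(m,(u,v),d[v,u])[2]) for u in range(404,428,1)])
w=[world(m,(u,v),d[v,u])[2] for v in range(186,196) for u in range(480,500)];print('worktop',np.median(w))
E
```

```text
[[411.0, 202.0, 18.5, 51.1], [412.0, 202.0, 19.5, 51.1], [417.0, 196.0, 21.0, 2.4], [418.0, 196.0, 27.0, 1.5], [419.0, 196.0, 29.5, 1.9], [420.0, 196.0, 26.5, 1.8], [421.0, 196.0, 28.5, 1.8], [422.0, 196.0, 26.5, 2.7], [423.0, 196.0, 27.0, 2.2], [424.0, 196.0, 24.0, 1.9], [425.0, 196.0, 26.5, 0.5], [426.0, 198.0, 28.5, 1.3], [427.0, 198.0, 32.0, 2.8]]
brass z med/mean 1.9 9.461538461538463
box z hist [0, 0, 0, 0, 0, 0, 0, 0, 0, 0, 0, 0, 0, 0, 0, 0, 0, 0, 0, 0, 0, 0, 0, 0, 0, 0, 0, 0, 0, 0, 0, 0, 0, 0, 0, 0, 0, 6, 33, 22, 3, 0, 0, 0, 0, 0, 0, 0, 0] from 40; median 78.81215395390487
196  23.2  25.7  25.7  26.4  25.7  26.6  27.5  28.0  27.7  29.3  32.3  33.3  21.3   2.4   1.5   1.9   1.8   1.8   2.7   2.2   1.9   0.5   1.2   2.6
197  27.7  27.3  28.8  28.0  29.5  30.9  31.8  31.3  31.4  31.4  32.7  32.3  21.0   0.3   1.6   2.7   2.2   1.6   1.4   1.9   2.4   1.4   2.4   2.7
198  29.4  30.8  31.9  31.8  31.6  32.6  32.7  35.2  33.7  36.9  36.4  36.7  37.6  37.1   2.4   2.2   1.2   2.1   0.6  47.3  48.4  48.9   1.3   2.8
199  32.5  33.4  34.2  34.1  34.6  36.4  36.5  37.5  36.8 285.2  38.
[... 1481 characters left out ...]
  63.2  62.5  62.3  62.2  62.6  64.3  64.4  64.1  65.5  66.0  67.8  67.2  67.5
210  57.7  58.8  59.2  59.4  60.3  61.9  61.9  62.3  61.7  62.7  63.0  62.4  63.8  64.4  64.3  66.7  65.7  66.3  65.9  67.0  67.0  67.8  68.9  69.1
211  60.1  60.5  59.9  61.5  60.9  62.0  63.8  64.2  63.0  64.7  63.8  64.2  66.7  65.8  67.1  67.2  67.5  68.2  67.8  68.2  69.6  71.6  71.9  72.1
212  63.2  62.7  63.9  62.8  63.0  64.2  64.7  64.9  65.6  65.0  66.1  66.2  66.4  67.6  68.6  69.6  67.9  70.5  70.6  71.1  72.4  70.4  72.3  73.5
213  64.0  64.5  65.0  65.7  66.1  65.9  66.5  68.7  67.3  67.2  68.1  69.2  69.6  70.8  72.1  71.3  71.7  71.8  72.0  73.2  72.4  72.8  73.6  74.6
worktop 0.0013477393789922965
```

{"name": "step_arm", "arguments": {"deltas": [[-1,0.01,0,0,0],[-1,0.02,0,0,0],[-1,0.025,0,0,0],[-1,0.03,0,0,0],[-1,0.035,0,0,0],[-1,0.035,0,0,0]]}}

```text
time_s: 4.92
tool_pos: [0.5285, 0.2655, 0.1061]
tool_rot: [-6.1, 89.9, 113.7]
force: [-3.3, 0.7, 7.8]
grip_width: 0.0004
```

```bash
python3 look.py w3 left; python3 zoom.py w3 375 184 | cut -c1-100
```

```text
[0.5285 0.2655 0.1061] [-3.3  0.7  7.8]
left_pad 0.74 [ 75. 188.] 0 409 5 315 [0.5693 0.127  0.0794]
left_tip 0.77 [ 76. 190.] 0 409 7 316 [0.5701 0.1284 0.0796]
left_mark 0.94 [425. 217.] 397 450 210 233 [0.4874 0.3229 0.0545]
184  13  13  14  13  13  14  13  14  12  13  13  12  13  12  13  13  12  11   1   2   3   1   1   0 
186  13  13  13  13  14  13  14  13  14  14  14  13  13  13  13  13  13  12  12   1   1   2   2   1 
188  13  13  13  13  13  13  13  14  13  14  13  12  14  13  14  14  13  13  12   1   1   0   2   0 
190  13  12  14  14  14  13  13  13  13  13  14  13  12  12  13  13  13  14  13  11   1   2   1   1 
192  14  13  14  13  14  14  12  13  13  13  13  14  13  13  14  14  13  12  15  12   1   1   2   1 
194  13  14  12  12  13  14  13  14  13  13  14  13  13  12  13  13  14  13  13  12   1   2   1   0 
196  14  14  13  14  13  14  12  13  13  13  13  14  14  13  16  18  18  13  12   1   1   0   1   1 
198  13  13  13  14  13  14  14  14  13  13  12  16  17  18  19  22  20  14  13   1   2   1   0   1 
200  13  12  13  13  14  14  14  13  16  19  20  19  21  21  21 
[... 1153 characters left out ...]
70  70  69  69  70  69  69  69  69  69  69  55  56  57  58  59  61  63  61  64  64  66  67   0 
226  70  69  70  69  69  69  70  14  56  57  55  58  59  60  61  62  63  64  65  67  67  68  69  71 
228  71  70  70  69  13  14  14  13  55  57  56  61  61  63  65  64  67  67  68  68  71  72  72  72 
230  69  70  13  14  13  13  13  14  54  55  55  63  65  65  67  67  68  71  71  72  73  75  74  77 
232  13  14  14  13  13  13  14  13  53  56  56  63  67  70  68  70  72  72  73  74  77  76  77  79 
234  13  15  14  13  12  13  12  13  14  56  55   2  69  71  72  74  74  76  76  77  79  80  82  81 
236  15  14  14  14  13  13  12  13  12   1   1   1  70  74  75  75  77  79  77  81  83  83  84  86
```

{"name": "step_arm", "arguments": {"deltas": [[-1,0.003,0,0,0],[-1,0.006,0,0,0],[-1,0.0085,0,0,0],[-1,0.0095,0,0,0],[-1,0.0095,0,0,0]]}}

```text
time_s: 5.75
tool_pos: [0.5282, 0.2666, 0.0976]
tool_rot: [-24.1, 89.9, 95.7]
force: [-5.7, 2.0, 10.1]
grip_width: 0.0007
```

```bash
cat > q.py <<'E'
import sys
from h import *
# name u0 u1 v0 v1: rays with height dump at 2px, 0.1mm
n=sys.argv[1];u0,u1,v0,v1=map(int,sys.argv[2:6])
o=monitor.get_obs();m=camera_model('wrist');p,d=read_camera('wrist');np.savez(n,p=p,d=d,m=m);save(n,p)
print(o['time_s'],o['tool_pos'].round(4),o['force'].round(1),camera_model('wrist')['xyz'].round(4))
d=cv2.medianBlur(d,3)
print('    ',*['%4d'%u for u in range(u0,u1,2)])
for v in range(v0,v1,1): print(v,*['%4.1f'%(1000*world(m,(u,v),d[v,u])[2]) for u in range(u0,u1,2)])
E
python3 q.py w4 390 440 214 244
```

```text
5.75 [0.5282 0.2666 0.0976] [-5.7  2.  10.1] [0.4643 0.2288 0.2424]
      390  392  394  396  398  400  402  404  406  408  410  412  414  416  418  420  422  424  426  428  430  432  434  436  438
214 58.6 58.6 59.1 59.3 59.0 59.0 58.8 55.6 29.4 31.5 32.0 32.5 33.7 33.7 34.1 35.3 37.4 37.0 37.5 38.3 38.3  1.9  2.2 48.0 48.0
215 59.2 59.2 59.5 59.5 59.5 59.2 59.0 58.3 31.8 32.1 33.1 33.6 34.0 34.9 35.8 37.2 37.9 38.6 39.0 39.3 42.2 46.5 49.1 49.3 50.3
216 59.7 59.4 59.6 59.6 59.2 59.1 59.3 58.9 58.0 33.5 34.0 35.4 35.8 36.8 37.9 38.1 39.4 41.4 42.5 47.5 47.9 49.6 51.1 51.5 51.7
217 59.7 59.3 59.8 59.8 59.7 59.1 59.3 59.1 58.1 36.3 36.3 37.4 37.8 39.0 39.5 41.1 42.5 48.0 48.3 48.6 50.9 51.6 52.1 52.2 53.2
218 59.8 59.7 59.9 59.8 59.7 59.1 59.5 59.3 38.5 38.3 38.4 38.4 40.0 41.1 48.1 48.3 49.5 49.8 50.6 51.1 51.5 52.6 53.7 54.3 54.3
219 59.9 59.9 60.0 60.0 59.6 59.7 59.4 59.4 38.8 38.8 40.0 41.5 47.7 48.5 49.1 49.7 51.2 51.2 51.7 52.0 52.7 54.7 54.9 54.9 55.5
220 60.2 60.2 60.2 60.1 59.6 59.8 59.5 59.2 40.0 41.6 47.5 48.5 48.9 50.1 50.8 51.7 52.5 52.5 52.7 54.5 54.8 55.8 55.4 55.6 55.8
[... 2326 characters left out ...]
 13.8 13.4 13.5 13.7 12.9 13.6 13.6 55.9  1.5  1.4  2.5 67.7 71.1 72.1 72.9 73.0 74.1 74.5 74.9 76.3 77.7 78.0 78.7 78.9 79.4
240 14.0 13.9 14.5 14.5 13.1 14.0 56.0 56.0  1.7  1.6  2.9 69.0 72.3 73.1 73.6 74.6 75.4 75.8 76.6 79.0 79.0 79.0 79.8 81.0 81.3
241 155.5 154.9 154.9 155.1 155.4 155.8 155.3 155.3 155.0 155.0 154.9 155.6 154.9 154.9 155.6 155.7 155.6 155.7 156.4 81.7 79.7 81.0 81.1 81.6 81.7
242 156.3 156.2 155.8 155.9 156.2 156.3 156.3 156.2 156.4 156.6 156.2 156.5 156.5 155.8 156.2 156.3 156.8 157.0 157.1 157.0 81.3 81.8 81.8 82.7 82.8
243 157.0 157.1 156.8 157.2 157.1 157.0 157.0 157.2 157.3 156.9 157.3 157.1 156.7 156.7 157.0 157.4 157.5 158.1 157.6 157.6 82.7 82.8 82.8 83.4 83.8
```

{"name": "step_arm", "arguments": {"deltas": [[-1,0.0015,0,0.0005,0],[-1,0.003,0,0.001,0],[-1,0.0038,0,0.0012,0],[-1,0.0038,0,0.0012,0]]}}

```text
time_s: 6.3
tool_pos: [0.5285, 0.2669, 0.0941]
tool_rot: [-62.9, 89.9, 56.9]
force: [-4.8, -0.3, 11.2]
grip_width: 0.0006
```

```bash
python3 q.py w5 390 440 212 240
```

```text
6.3 [0.5285 0.2669 0.0941] [-4.8 -0.3 11.2] [0.4644 0.2293 0.2388]
      390  392  394  396  398  400  402  404  406  408  410  412  414  416  418  420  422  424  426  428  430  432  434  436  438
212 23.1 52.9 54.0 54.0 54.3 54.4 22.7 22.6 23.4 23.6 24.4 25.5 25.9 28.1 29.0 29.0 30.2 31.6 32.2 32.6 31.3  1.7  1.8  1.8  1.7
213 53.8 54.2 54.3 54.5 54.8 55.1 54.4 23.8 24.4 25.8 27.0 27.0 28.3 29.2 30.5 31.1 31.8 32.6 32.9 33.3 34.5  1.9  1.8  1.5  1.9
214 55.7 55.7 55.1 55.4 55.2 55.2 55.1 54.5 27.3 27.3 28.6 29.3 31.7 32.1 32.1 32.5 32.8 33.8 35.6 36.3 37.2  1.9  1.5  1.7  2.2
215 56.0 56.0 55.5 55.4 55.4 55.5 54.7 54.7 29.7 28.7 30.7 32.3 32.8 33.2 33.4 34.8 35.7 36.3 37.3 37.7 38.3 37.4  2.2  2.7 46.7
216 55.6 55.9 55.6 55.5 55.2 55.0 54.4 54.9 30.6 30.6 32.5 33.0 34.4 34.7 35.5 36.2 37.0 37.5 39.0 39.7 40.4 42.1 47.6 48.6 50.0
217 55.7 55.1 55.5 55.4 55.3 54.9 54.5 54.4 32.6 33.6 34.0 35.1 35.8 36.5 37.0 38.2 39.5 39.6 41.0 42.3 47.8 49.0 49.7 50.6 50.9
218 55.6 54.9 55.3 55.1 55.2 55.1 54.6 54.1 35.0 35.6 35.6 36.2 37.3 38.4 38.4 39.8 41.0 42.7 47.7 48.8 49.5 50.2 50.8 51.3 52.7

[... 2008 characters left out ...]
 63.3 64.5 64.1 64.5 66.2 66.4 66.8 67.3 67.5 69.1 69.5
235 13.4 13.8 13.8 13.8 13.4 49.3 55.9 56.0 55.8 56.4 60.2 62.2 63.5 63.6 64.8 65.1 65.4 65.7 66.9 67.1 67.8 69.2 70.2 70.2 72.1
236 13.3 13.7 14.0 13.8 13.6 13.8 55.4 56.1 56.1 56.0 60.1 62.6 65.1 65.1 66.1 67.2 67.3 67.6 68.4 68.8 69.6 71.5 72.3 72.7 72.9
237 13.2 13.3 13.5 13.3 13.3 13.9 55.2 56.3 56.3 56.0 59.9 64.5 66.0 66.4 68.2 68.3 68.2 69.2 69.8 71.2 71.8 72.8 73.1 73.9 74.6
238 13.4 13.5 13.5 13.5 13.5 14.3 54.0 56.2 56.4 56.2 57.0 64.5 67.3 68.3 69.4 70.2 69.6 70.4 71.3 72.1 72.9 74.0 74.0 75.1 75.6
239 13.5 13.7 13.5 13.7 13.7 14.1 52.2 55.8 56.1 56.1 55.8 64.2 67.9 69.5 70.5 70.9 70.9 72.3 72.3 73.1 74.9 75.1 75.4 75.9 77.0
```

{"name": "step_arm", "arguments": {"deltas": [[-1,0.0008,0,0,0],[-1,0.0008,0,0,0],[-1,0.0008,0,0,0],[-1,0.0008,0,0,0]]}}

```text
time_s: 6.85
tool_pos: [0.5285, 0.267, 0.0934]
tool_rot: [-63.4, 89.9, 56.4]
force: [-5.0, -0.1, 10.9]
grip_width: 0.0001
```

```bash
python3 q.py w6 392 416 212 238;  python3 - <<'E'
import cv2
p=cv2.imread('pics/w6.png');cv2.imwrite('pics/w6z.png',cv2.resize(p[196:256,370:450],None,fx=8,fy=8,interpolation=cv2.INTER_CUBIC))
E
```

```text
6.85 [0.5285 0.267  0.0934] [-5.  -0.1 10.9] [0.4643 0.2293 0.2381]
      392  394  396  398  400  402  404  406  408  410  412  414
212 52.4 53.9 53.9 53.6 53.6 22.4 22.3 22.4 23.3 24.9 25.4 25.7
213 54.0 54.8 54.5 53.7 54.1 53.2 23.5 24.5 25.1 25.6 27.5 27.8
214 54.6 54.8 54.7 54.1 54.1 53.7 52.5 26.1 27.0 27.7 29.3 29.7
215 55.0 55.0 54.8 54.3 53.9 53.9 53.6 28.9 28.8 29.8 32.1 32.3
216 55.2 54.9 54.8 54.6 54.4 54.1 53.3 30.5 30.9 32.3 33.4 33.4
217 55.4 55.0 54.9 54.3 54.3 54.3 53.5 32.8 32.8 33.9 34.3 35.3
218 55.1 55.1 54.9 54.5 54.5 54.4 34.3 34.3 34.3 35.0 35.4 37.0
219 55.2 55.1 54.8 54.3 54.4 54.1 35.9 35.2 36.5 37.5 37.8 38.5
220 55.0 54.7 54.7 54.5 54.3 54.0 37.6 37.7 38.3 38.6 39.9 41.5
221 54.9 54.6 54.6 54.2 54.4 38.7 38.0 38.8 39.3 40.6 41.0 48.2
222 55.1 54.7 54.5 31.8 36.6 38.9 39.9 40.9 47.1 48.6 48.8 49.8
223 54.4 21.8 21.8 21.7 38.0 39.7 47.8 48.5 49.0 49.6 50.2 52.1
224 20.7 21.0 21.1 21.9 47.4 49.3 49.1 49.1 50.6 52.1 52.1 52.5
225 13.6 13.6 13.8 46.8 50.3 51.3 51.8 52.0 52.4 53.0 53.2 53.5
226 13.9 13.7 13.3 47.0 51.5 51.9 52.4 52.9 54.5 54.9 55.3 55.4
227 13.9 13.5 13.1 13.8 51.7 53.5 53.9 54.7 55.1 55.2 55.8 55.9
228 13.7 13.7 13.5 14.0 52.6 54.2 55.2 55.9 55.9 55.8 55.9 55.9
229 13.8 13.7 14.1 14.7 52.7 55.3 56.1 56.1 56.1 56.0 55.7 56.0
230 13.9 13.8 14.3 14.9 51.1 55.8 56.5 56.4 56.4 56.2 55.9 56.2
231 13.4 13.9 13.9 14.1 51.3 55.8 57.2 56.5 56.4 56.9 57.2 57.0
232 13.6 13.7 13.5 13.4 51.5 56.0 56.5 56.5 56.5 57.5 58.3 58.7
233 13.8 13.9 13.3 13.3 50.3 55.4 56.5 56.5 56.9 58.5 59.2 60.0
234 14.0 13.7 13.6 13.4 49.0 55.4 56.1 56.6 57.1 59.1 60.2 61.6
235 13.9 13.7 13.7 13.5 48.8 55.5 56.3 56.6 57.0 59.6 61.5 63.0
236 13.8 13.7 13.3 13.5 15.1 55.3 56.4 56.1 56.5 59.2 62.5 64.3
237 13.8 13.9 13.1 13.5 15.3 55.0 56.6 56.3 56.5 59.1 63.7 65.0
```

View pics/w6z.png

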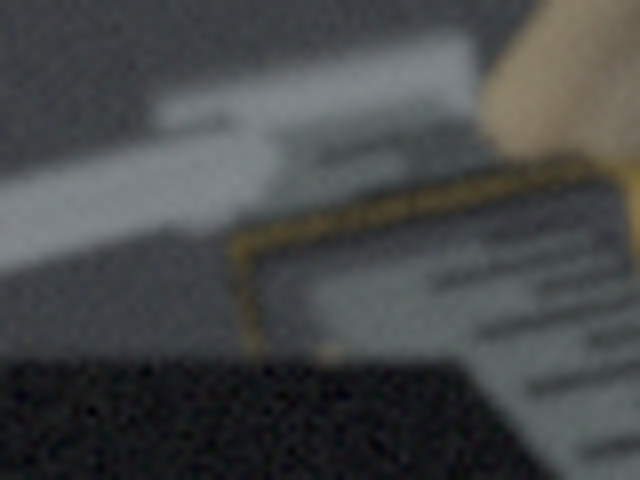

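{"name": "step_arm", "arguments": {"deltas": [[-1,0,0,0,0],[-1,0,0,0,0],[-1,0,0,0,0],[-1,0,0,0,0],[-1,0,0,0,0],[-1,0,0,0,0],[-1,0,0,0,0],[-1,0,0,0,0],[-1,0,0,0,0],[-1,0,0,0,0]]}}

```text
time_s: 8.15
tool_pos: [0.5285, 0.2669, 0.0934]
tool_rot: [-65.1, 89.9, 54.7]
force: [-3.9, -0.0, 11.8]
grip_width: 0.0004
```

```bash
python3 q.py w7 392 416 212 230; python3 mv.py .5285 .267 .14 -150
```

```text
8.15 [0.5285 0.2669 0.0934] [-3.9 -0.  11.8] [0.4643 0.2293 0.2381]
      392  394  396  398  400  402  404  406  408  410  412  414
212 52.6 52.6 53.1 53.6 53.6 22.8 22.2 22.8 24.0 24.0 25.2 26.2
213 53.8 53.3 53.7 53.7 53.8 52.9 23.0 23.5 25.2 25.6 27.1 27.6
214 54.4 54.5 54.0 53.8 54.0 53.2 52.7 25.9 27.0 27.9 29.2 30.5
215 54.7 54.9 54.6 54.1 53.8 53.7 53.4 28.3 28.6 30.4 31.3 31.5
216 54.8 54.5 54.5 54.6 54.6 53.9 53.9 31.4 30.9 31.6 32.9 33.5
217 55.0 54.0 54.0 54.5 54.7 54.1 53.9 32.0 31.8 32.5 33.8 34.3
218 55.1 54.2 54.1 54.4 54.8 54.2 35.6 34.1 34.6 35.5 35.9 37.2
219 55.2 54.8 54.3 54.3 54.5 54.0 35.8 35.5 35.7 37.4 37.8 38.1
220 55.2 55.0 54.8 54.2 54.5 53.6 36.7 36.8 37.8 39.4 39.5 41.1
221 54.8 54.9 54.8 54.1 53.8 37.7 37.9 38.9 40.1 40.5 41.5 47.8
222 54.8 54.4 54.8 31.8 35.7 38.0 39.5 40.8 47.5 48.0 48.2 50.0
223 54.3 22.4 21.4 21.8 37.1 39.9 47.4 48.0 49.2 50.0 51.3 51.7
224 21.0 21.4 21.4 22.0 47.9 48.5 48.9 50.4 51.0 52.0 52.8 53.5
225 13.4 13.4 14.2 47.0 49.8 49.8 51.4 52.2 52.2 53.1 53.6 54.3
226 13.5 13.6 13.8 47.9 50.9 51.6 52.6 52.9 53.6 54.6 55.7 55.5
227 13.2 13.8 14.1 14.6 52.2 53.4 53.2 54.3 54.8 55.5 55.9 56.0
228 13.4 13.5 13.8 14.0 52.0 54.6 55.5 55.8 55.7 55.7 56.1 56.1
229 13.5 13.3 13.3 13.8 52.2 55.3 55.9 56.2 56.2 55.9 56.4 56.2
t 8.2 pos [0.5285 0.267  0.0934] yaw -150.2 F [-4.2  0.4 11.7] J [ 14.  27. -53. 100.  24.  65.  73.] delta [-0.0466 -0.0001  0.0001] turn -0.2
```

{"name": "step_arm", "arguments": {"deltas": [[-1,0,0,0,0],[-1,0,0,0,0],[-1,0,0,0,0],[-1,-0.005,0,0,0],[-1,-0.01,0,0,0],[-1,-0.015,0,0,0],[-1,-0.02,0,0,0],[-1,-0.03,0,0,0],[-1,-0.045,0,0,0],[-1,-0.065,0,0,0],[-1,-0.095,0,0,0],[-1,-0.095,0,0,0]]}}

```text
time_s: 9.7
tool_pos: [0.5299, 0.2665, 0.1899]
tool_rot: [-96.4, 89.7, 23.3]
force: [-0.5, 0.3, -0.1]
grip_width: 0.0004
```

```bash
python3 look.py w8 left;python3 look.py w8 right; python3 mv.py .5225 .0795 .19 145
```

```text
[0.5299 0.2665 0.1899] [-0.5  0.3 -0.1]
left_pad 0.63 [312. 208.] 300 331 189 221 [0.5328 0.2614 0.0961]
left_tip 0.97 [163. 193.] 82 383 0 254 [0.5876 0.1478 0.0824]
left_mark 0.75 [400. 186.] 377 414 182 197 [0.4859 0.3266 0.0549]
[0.5282 0.2647 0.1858] [-0.7  0.   0.4]
right_pad 0.62 [102.  88.] 84 127 66 104 [0.5262 0.0825 0.0956]
right_tip 0.63 [315. 213.] 301 332 194 227 [0.532  0.2625 0.0961]
t 10.1 pos [0.5282 0.2649 0.1857] yaw -150.3 F [ 0.6 -0.5  0.1] J [ 17.  22. -56.  95.  19.  74.  76.] delta [-0.0042  0.0969 -0.1581] turn 64.7
```

{"name": "step_arm", "arguments": {"deltas": [[-1,0,0.014,-0.022,9],[-1,0,0.028,-0.045,18],[-1,0,0.042,-0.067,27],[-1,0,0.056,-0.09,36],[-1,0,0.07,-0.112,46],[-1,0,0.084,-0.134,56],[-1,0.01,0.095,-0.159,65],[-1,0.025,0.095,-0.159,65],[-1,0.046,0.095,-0.159,65],[-1,0.046,0.095,-0.159,65],[-1,0.046,0.095,-0.159,65]]}}

```text
time_s: 11.48
tool_pos: [0.5249, 0.081, 0.1407]
tool_rot: [22.8, 90.0, 77.7]
force: [0.8, -0.7, 0.9]
grip_width: 0.0004
```

```bash
python3 look.py v1 right; python3 mv.py .525 .080 .14 145
```

```text
[0.5249 0.081  0.1407] [ 0.8 -0.7  0.9]
right_pad 0.93 [313. 226.] 298 335 208 239 [0.5209 0.0803 0.0959]
right_tip 0.57 [510. 193.] 233 602 0 267 [0.5826 0.2005 0.0818]
right_mark 0.72 [215. 210.] 196 243 201 220 [0.478  0.0196 0.062 ]
t 11.675 pos [0.5254 0.0802 0.1411] yaw 144.8 F [ 1.2 -0.1  0.5] J [ 28.  12. -44. 106.  10.  65.  36.] delta [ 0.0011  0.0002 -0.0004] turn -0.2
```

View pics/v1.png

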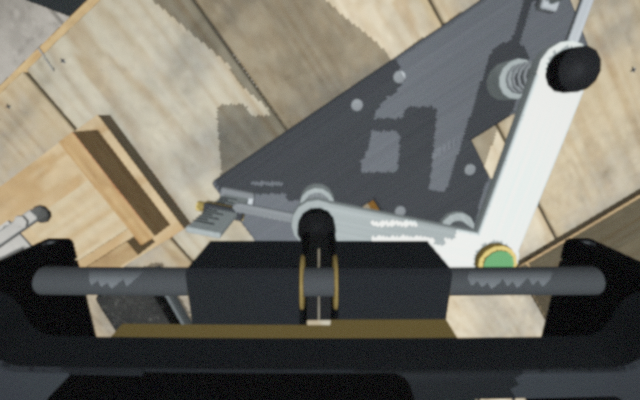

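```bash
python3 q.py v2 200 258 194 224;  python3 - <<'E'
import cv2
p=cv2.imread('pics/v2.png');cv2.imwrite('pics/v2z.png',cv2.resize(p[184:244,185:265],None,fx=8,fy=8,interpolation=cv2.INTER_CUBIC))
E
```

```text
11.675 [0.5254 0.0802 0.1411] [ 1.2 -0.1  0.5] [0.465  0.123  0.2858]
      200  202  204  206  208  210  212  214  216  218  220  222  224  226  228  230  232  234  236  238  240  242  244  246  248  250  252  254  256
194  2.1  2.1  2.0  1.9  1.9  2.1  1.7  2.2  1.9  1.5 21.1 21.4 25.1 23.7 23.3 22.5 22.5 21.6 22.0 21.9 21.8 21.7 22.4 21.8 21.8 21.5 21.6 20.3 14.6
195  2.2  2.1  1.5  2.2  2.0  2.0  1.8  2.0  2.1  1.3 21.3 22.0 27.8 26.1 25.4 23.9 23.5 22.5 22.5 22.1 21.6 21.9 22.9 22.0 22.0 22.1 21.4 20.5 14.8
196  2.2  2.3  1.5  2.2  2.3  1.8  1.6  1.6  2.2  2.0 22.2 32.8 31.7 29.3 29.3 28.2 26.8 26.1 24.1 22.7 22.2 22.5 22.9 21.8 21.8 21.5 21.4 19.9 15.0
197  2.0  2.0  1.8  2.0  2.4  1.9  1.7  1.6  2.5  2.4 37.0 35.6 33.3 33.4 32.3 32.0 29.4 27.3 27.2 26.6 24.0 24.0 23.2 22.5 22.0 21.3 21.4 20.1 13.9
198  1.3  1.6  1.8  2.0  2.3  1.8  1.8  1.6  2.0 37.5 38.1 37.7 37.7 37.4 33.8 33.1 32.2 31.9 31.9 28.5 28.3 25.7 25.4 24.6 22.2 21.2 21.4 20.0 13.7
199  2.0  2.1  2.4  2.5  2.6  2.6  2.0  1.8  3.3 42.2 42.2 40.1 39.3 38.0 37.0 35.8 34.1 33.1 32.9 32.1 30.4 29.4 28.1 27.1 24.6 21.4 2
[... 2889 characters left out ...]
85.2 83.6 83.6 82.2 81.8 80.9 80.1 79.1 76.8 71.9 62.2 62.3 62.6 62.0 13.8 13.6 13.8 13.8 13.7 13.8 13.8
220 92.2 91.6 89.8 89.2 88.4 88.1 88.0 87.2 86.6 84.9 84.9 83.9 83.4 82.9 82.3 80.3 77.0  1.7  1.3  3.5 62.2 14.1 13.3 13.8 14.1 14.1 14.0 14.0 14.1
221 93.3 92.4 92.1 91.3 91.1 89.5 89.0 88.6 87.6 87.1 86.6 86.4 84.6 83.9 83.9 81.8 76.3  1.8  1.5  2.0  2.7 13.6 13.5 14.1 13.9 14.0 13.6 13.9 14.5
222 94.2 93.4 92.9 93.0 92.7 91.4 91.4 90.4 89.3 88.6 88.5 88.5 86.6 86.2 85.1 82.0 74.9  1.9  1.7  2.1  2.5 12.7 13.5 14.1 13.6 13.7 13.7 14.2 14.2
223 96.2 95.3 94.5 94.3 93.4 93.0 92.6 92.1 90.8 90.9 90.7 89.7 88.1 87.4 86.1 82.2  2.6  2.0  1.9  2.1  2.0  2.1 13.2 13.4 13.3 13.9 14.0 13.4 14.4
```

View pics/v2z.png

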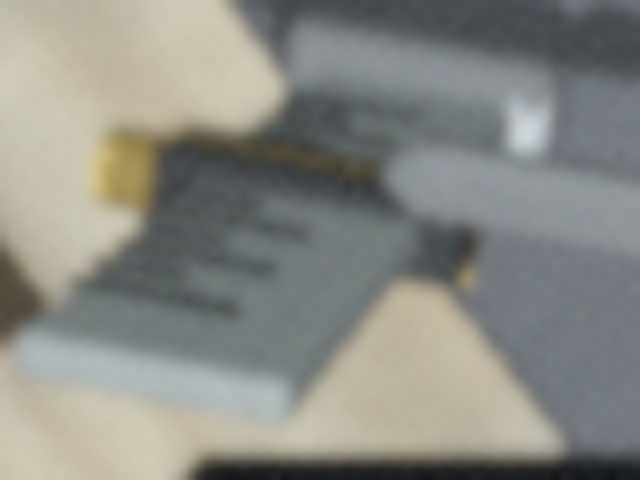

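{"name": "step_arm", "arguments": {"deltas": [[-1,0.01,0,0,0],[-1,0.02,0,0,0],[-1,0.025,0,0,0],[-1,0.03,0,0,0],[-1,0.035,0,-0.0005,0],[-1,0.039,0,-0.001,0],[-1,0.039,0,-0.001,0]]}}

```text
time_s: 12.6
tool_pos: [0.5238, 0.0781, 0.1018]
tool_rot: [172.5, 89.8, -132.8]
force: [-4.6, -2.1, 10.0]
grip_width: 0.0009
```

```bash
python3 q.py v3 204 254 200 232
```

```text
12.6 [0.5238 0.0781 0.1018] [-4.6 -2.1 10. ] [0.4639 0.1214 0.2468]
      204  206  208  210  212  214  216  218  220  222  224  226  228  230  232  234  236  238  240  242  244  246  248  250  252
200 12.5 13.5 13.8 20.9 21.7 20.8 20.5 20.0 19.6 18.6 17.9 16.6 16.8 14.7 14.5 14.0 14.0 14.0 14.2 13.7 14.0 14.0 14.3 13.4 13.4
201  1.9 13.0 14.0 21.7 21.9 21.5 21.2 21.1 21.1 20.3 19.6 19.5 18.4 17.5 16.0 14.2 14.5 14.4 14.4 13.7 13.6 14.2 14.9 13.4 13.7
202  1.7 12.9 13.4 21.5 21.9 21.5 21.5 21.5 21.6 21.0 20.4 20.3 19.7 20.4 18.7 17.6 16.2 15.6 14.7 14.3 13.8 13.9 13.6 13.6 13.7
203  1.8 12.9 13.6 22.0 22.0 21.2 21.7 21.6 21.8 21.3 21.6 21.3 20.9 20.9 20.0 19.8 19.6 17.9 17.2 17.2 14.7 14.7 14.1 14.1 13.9
204  2.1  2.1 13.5 22.0 22.0 21.3 21.5 21.8 21.8 21.5 21.8 21.3 21.1 21.2 21.0 21.2 20.4 19.9 19.9 19.1 17.6 16.6 14.0 14.2 13.4
205  1.9  2.0 13.7 21.9 21.6 21.4 21.6 21.8 22.0 21.6 21.2 21.3 21.0 21.3 21.4 21.5 21.5 20.9 20.3 20.2 19.9 19.1 16.8 14.4 13.6
206  1.5  1.7  2.2 21.3 21.6 21.7 22.0 22.1 21.8 21.7 21.4 21.2 21.2 21.6 21.8 22.1 21.7 22.0 21.9 21.1 20.9 20.3 18.5 13.8 13.7
[... 2525 characters left out ...]
 58.1 57.9 55.1 13.7 14.0 14.2 15.1 65.0 65.0 65.4 65.5
227 63.5 63.5 63.2 62.7 62.8 62.8 62.5 62.3 62.0 62.0 61.7 61.8 61.1 60.9 59.8 58.8 55.3 14.1 14.1 13.9 14.3 14.1 14.7 64.6 65.3
228 64.6 63.8 63.4 63.1 62.9 62.7 62.4 62.3 62.4 62.4 62.1 62.5 62.0 62.3 60.7 59.5 54.5 14.1 14.1 13.8 14.1 13.7 13.7 14.4 13.9
229 65.5 65.3 64.0 64.0 63.4 63.1 62.9 62.9 63.0 62.5 62.3 62.4 62.5 62.9 62.4 59.6 54.0 14.1 13.7 13.9 14.0 13.5 13.9 14.1 13.8
230 67.4 66.6 66.1 65.2 64.6 65.0 64.4 63.5 63.2 63.2 62.5 62.5 62.7 63.1 62.3 59.7 14.2 13.7 13.7 14.1 14.0 13.7 13.9 14.1 14.0
231 68.8 68.3 67.3 66.6 66.4 65.9 65.3 65.3 63.7 64.0 62.9 62.6 62.6 63.2 62.1 59.1 14.4 14.1 13.8 14.0 13.9 13.5 13.7 13.7 13.7
```

{"name": "step_arm", "arguments": {"deltas": [[-1,0.001,0,0,0],[-1,0.002,0,-0.0005,0],[-1,0.0027,0,-0.0008,0],[-1,0.0027,0,-0.0008,0]]}}

```text
time_s: 13.15
tool_pos: [0.5237, 0.0778, 0.0996]
tool_rot: [-170.6, 89.9, -115.9]
force: [-4.8, -3.2, 9.6]
grip_width: 0.0005
```

```bash
python3 q.py v4 210 244 210 232
```

```text
13.15 [0.5237 0.0778 0.0996] [-4.8 -3.2  9.6] [0.4637 0.121  0.2444]
      210  212  214  216  218  220  222  224  226  228  230  232  234  236  238  240  242
210 30.0 29.6 27.8 27.5 26.5 25.6 24.4 23.3 23.0 22.6 22.4 22.3 22.3 22.3 21.6 22.6 21.6
211 31.6 32.0 31.3 29.1 28.5 27.6 27.3 26.7 25.3 24.4 23.1 23.0 22.9 22.9 22.4 21.8 21.6
212 33.6 32.6 32.9 32.0 31.3 30.8 29.6 29.6 27.8 26.0 25.6 26.4 59.3 59.8 58.0 22.6 21.7
213 36.7 35.0 34.0 33.1 33.1 32.3 32.4 30.7 29.2 28.7 27.6 61.8 61.2 61.4 61.4 60.4 58.9
214 38.0 37.8 37.6 35.7 34.4 34.1 33.0 32.9 32.2 29.8 59.1 62.0 61.9 61.7 61.7 61.7 61.4
215 40.0 38.8 38.1 36.8 35.9 35.7 35.0 33.8 33.6 33.2 61.2 62.1 61.9 61.8 62.1 62.0 62.0
216 42.3 41.1 39.3 38.4 38.6 37.5 37.0 36.0 34.5 60.8 61.9 61.8 62.0 62.1 62.3 62.3 62.2
217 42.8 42.5 41.6 41.4 40.7 39.7 37.4 36.9 37.5 61.2 62.1 61.8 61.8 62.0 62.4 62.4 62.4
218 44.3 44.0 42.9 42.0 42.0 42.3 41.4 39.8 39.8 61.0 62.0 62.0 61.9 62.2 62.3 62.1 62.4
219 46.9 46.8 44.8 44.8 43.3 43.3 42.5 41.6 40.6 42.6 62.1 62.2 62.0 62.4 62.0 61.8 62.3
220 54.3 47.6 46.4 46.2 46.0 45.7 44.5 43.4 42.5 42
[... 316 characters left out ...]
.5 59.3 58.4 58.4 57.2 56.9 55.9 55.7 53.9 53.8 47.1 54.1 14.7 14.4 62.5 62.5
225 61.3 61.0 60.6 60.3 59.7 59.1 57.8 57.6 56.9 56.6 54.9 54.7 54.6 14.8 14.1 14.1 14.5
226 62.3 62.1 61.1 61.7 60.9 60.3 59.9 58.9 57.9 58.0 57.5 56.9 55.8 52.4 14.1 14.0 14.2
227 63.3 62.4 61.9 62.2 62.2 61.1 61.1 60.7 60.0 59.8 58.8 58.8 57.4 52.6 14.3 14.1 14.3
228 62.6 62.4 62.1 62.6 62.4 62.3 62.2 61.4 61.4 60.6 60.4 59.7 58.5 15.0 13.9 13.9 13.9
229 62.8 62.7 62.5 62.8 62.5 62.8 63.0 62.3 62.5 62.3 62.0 60.9 59.3 14.0 14.0 13.6 13.7
230 63.9 63.2 63.2 63.3 63.1 63.2 63.0 63.0 62.9 62.6 62.4 61.6 59.4 14.0 13.9 13.8 13.5
231 65.1 64.3 64.4 64.4 63.8 63.7 63.2 62.7 62.8 62.7 62.6 61.7 58.6 14.2 13.9 13.9 14.0
```

{"name": "step_arm", "arguments": {"deltas": [[-1,0.0008,0,0,0],[-1,0.0015,0,-0.0004,0],[-1,0.0015,0,-0.0004,0],[-1,0.0015,0,-0.0004,0]]}}

```text
time_s: 13.7
tool_pos: [0.5236, 0.0776, 0.0983]
tool_rot: [-158.1, 89.9, -103.4]
force: [-3.9, -1.7, 9.8]
grip_width: 0.0003
```

```bash
python3 q.py v5 210 244 210 232;  python3 - <<'E'
import cv2
p=cv2.imread('pics/v5.png');cv2.imwrite('pics/v5z.png',cv2.resize(p[194:254,185:265],None,fx=8,fy=8,interpolation=cv2.INTER_CUBIC))
E
```

```text
13.7 [0.5236 0.0776 0.0983] [-3.9 -1.7  9.8] [0.4636 0.1208 0.2431]
      210  212  214  216  218  220  222  224  226  228  230  232  234  236  238  240  242
210 27.8 28.1 26.8 26.3 26.3 25.1 23.6 23.4 22.3 22.4 21.7 21.8 22.2 22.2 22.1 21.7 21.6
211 32.3 30.8 28.8 28.1 27.1 26.3 25.2 25.2 24.2 23.0 22.1 22.1 22.5 22.7 22.6 22.4 21.8
212 33.1 33.1 32.4 31.7 29.2 29.2 27.9 27.2 26.2 25.3 24.8 24.2 57.4 58.0 58.6 23.1 22.6
213 34.4 33.6 33.4 32.6 32.3 31.7 29.9 29.0 27.7 27.7 26.9 59.5 60.1 59.8 59.8 59.2 58.7
214 37.5 36.9 34.4 34.4 33.4 33.1 32.4 32.4 30.4 29.3 29.8 59.7 60.2 60.2 60.6 60.0 59.9
215 38.5 38.0 37.4 37.0 35.4 34.3 33.8 33.5 32.6 31.8 59.2 59.8 59.9 60.4 61.0 61.0 60.4
216 39.5 39.1 38.1 38.1 37.1 37.1 36.8 34.9 33.8 59.4 59.7 59.9 60.0 60.1 60.5 60.8 60.7
217 42.0 42.0 41.4 39.9 37.9 37.9 37.3 37.0 36.3 59.3 59.7 60.0 60.2 60.4 60.6 60.7 61.1
218 42.6 43.2 42.8 42.1 41.5 40.8 40.3 37.9 37.5 39.4 60.0 60.1 60.4 60.7 60.8 60.8 61.1
219 45.7 44.6 44.1 43.2 42.3 42.2 41.5 40.4 39.6 40.7 60.4 60.2 60.1 60.7 60.7 60.7 60.9
220 47.5 46.3 45.6 44.9 44.6 43.4 42.6 41.9 41.7 40.
[... 315 characters left out ...]
.7 58.5 58.5 57.0 55.9 55.5 54.2 54.1 48.3 47.6 45.9 41.5 14.3 13.9 60.0 60.6
225 60.8 59.8 59.4 59.0 57.9 57.9 58.2 56.7 56.3 54.9 54.3 53.3 43.8 14.1 13.5 14.0 13.5
226 61.2 61.0 60.5 60.3 59.8 59.3 58.7 58.6 58.3 57.1 56.2 55.9 54.6 14.3 13.6 13.7 13.5
227 62.4 62.0 62.1 61.4 61.1 60.9 60.2 59.6 59.6 59.0 58.7 58.0 56.1 13.7 13.7 13.7 13.7
228 62.5 62.3 62.3 62.4 62.1 62.0 61.3 61.9 60.8 59.9 59.1 58.8 57.6 13.9 13.9 13.9 13.8
229 62.7 62.7 62.4 62.8 62.2 62.2 61.8 62.2 62.1 62.0 60.5 59.8 58.1 14.2 14.1 13.9 14.0
230 63.0 63.0 62.9 63.0 62.1 62.3 62.0 62.4 62.4 62.5 61.5 60.8 58.3 14.4 13.8 14.0 14.0
231 63.6 63.6 63.4 63.0 62.3 62.2 62.2 62.5 62.4 63.2 62.8 61.8 57.9 14.6 14.0 14.2 14.3
```

View pics/v5z.png

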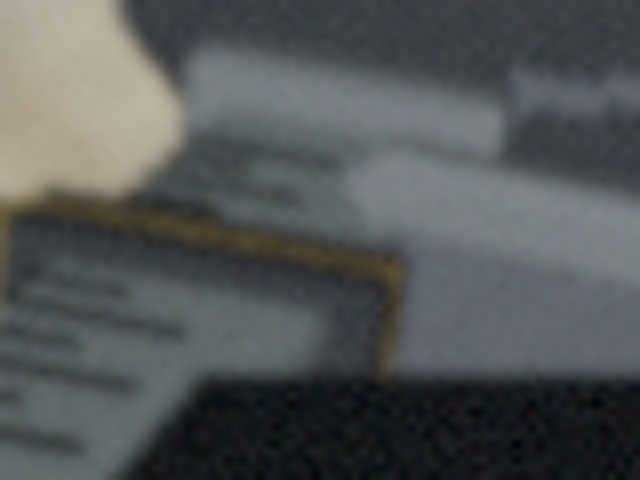

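{"name": "step_arm", "arguments": {"deltas": [[-1,0,0,0,0],[-1,0,0,0,0],[-1,0,0,0,0],[-1,0,0,0,0],[-1,0,0,0,0],[-1,0,0,0,0],[-1,0,0,0,0],[-1,0,0,0,0],[-1,0,0,0,0],[-1,0,0,0,0],[-1,0,0,0,0],[-1,0,0,0,0]]}}

```text
time_s: 15.25
tool_pos: [0.5236, 0.0776, 0.0983]
tool_rot: [-159.9, 89.9, -105.2]
force: [-5.4, -1.6, 10.3]
grip_width: 0.0004
```

```bash
python3 q.py v6 226 240 214 222
```

```text
15.25 [0.5236 0.0776 0.0983] [-5.4 -1.6 10.3] [0.4636 0.1208 0.2431]
      226  228  230  232  234  236  238
214 31.3 29.4 29.4 59.6 59.8 60.1 60.2
215 32.9 32.9 60.1 59.9 60.3 60.6 60.4
216 34.9 58.7 60.2 60.1 60.7 60.9 60.6
217 36.2 58.8 60.4 60.2 60.4 60.5 60.5
218 38.3 40.1 60.7 60.4 60.6 60.5 60.5
219 40.3 40.3 60.3 60.3 60.3 60.4 60.7
220 41.6 41.5 60.1 60.2 60.4 60.8 60.8
221 42.7 42.1 43.5 60.2 60.2 60.1 60.8
```

{"name": "step_arm", "arguments": {"deltas": [[-1,0,0,0,0],[-1,0,0,0,0],[-1,0,0,0,0],[-1,-0.005,0,0,0],[-1,-0.01,0,0,0],[-1,-0.015,0,0,0],[-1,-0.02,0,0,0],[-1,-0.03,0,0,0],[-1,-0.045,0,0,0],[-1,-0.07,0,0,0],[-1,-0.1,0,0,0],[-1,-0.1,0,0,0]]}}

```text
time_s: 16.8
tool_pos: [0.5253, 0.0784, 0.2002]
tool_rot: [-58.4, 89.7, -3.7]
force: [0.7, -0.3, 0.4]
grip_width: 0.0007
```

```bash
python3 look.py v7 right; python3 look.py v8 left; python3 q.py v9 212 262 180 206
python3 - <<'E'
from h import *
o=monitor.get_obs();print(o['time_s'],o['tool_pos'],o['force'])
m=camera_model('side');p,d=read_camera('side')
p,d=read_camera('top');m=camera_model('top')
for t in('left_pad','right_pad','sanding_block','driver_2','pliers_1'):
    for r in regions_of('top',t)[:1]: print(t,r['p'],r['pixel'],world(m,r['pixel'],np.median(d[r['pixels']&(d>0)])).round(4))
E
```

```text
[0.5253 0.0784 0.2002] [ 0.7 -0.3  0.4]
right_pad 0.62 [315. 204.] 303 334 185 216 [0.5242 0.0765 0.0964]
[0.523  0.0778 0.1964] [-0.5  0.1 -0.7]
left_pad 0.6 [522.  80.] 502 542 60 95 [0.5308 0.2581 0.0957]
left_tip 0.9 [467. 192.] 256 544 0 249 [0.5902 0.1872 0.0824]
left_mark 0.55 [527.   9.] 525 534 0 18 [0.4943 0.3123 0.0509]
17.2 [0.5232 0.078  0.1965] [-0.3  0.4 -0.7] [0.4633 0.1209 0.3415]
      212  214  216  218  220  222  224  226  228  230  232  234  236  238  240  242  244  246  248  250  252  254  256  258  260
180  1.7  1.5  2.2  2.1  1.9  1.9  1.9  1.8  2.1  2.0  1.8  2.1  1.9 13.3 21.6 21.7 21.7 21.7 22.2 21.9 21.5 21.5 21.9 21.4 20.9
181  1.8  1.8  1.6  2.0  2.1  1.5  2.2  1.6  1.9  1.6  2.1  2.0  1.9 11.8 21.7 22.2 22.5 22.4 22.5 22.1 21.8 22.1 22.1 21.9 21.6
182  2.1  1.4  1.7  1.8  2.3  1.5  2.4  2.2  1.8  1.6  2.0  1.8  1.6  2.8 21.7 26.3 27.1 25.0 23.3 22.8 22.4 22.4 22.4 22.2 21.9
183  1.7  1.7  1.8  2.0  1.8  1.8  2.2  2.4  2.1  2.2  2.3  1.8  1.9  2.7 22.0 33.7 32.0 29.6 27.6 26.1 24.5 22.8 22.7 22.4 22.2
184  1.9  1.7  2.1  2.0  2.0  2.0  2.6  2.8  2.2  2.6
[... 2412 characters left out ...]
1.9  1.6  2.0 103.5 104.2 103.0 101.7 101.9 100.2 99.8 99.7 98.0 96.9 95.8 95.0 93.4 92.7 92.3 87.0  2.5  2.3 13.5 13.9 13.9
204  2.4  1.9  1.4  2.0 103.6 104.4 103.3 103.2 103.0 102.8 102.5 100.8 100.2 99.4 99.2 97.7 96.0 96.0 93.1 86.6  2.2  2.0 12.9 13.8 13.9
205  4.2  2.1  1.7  2.1 103.9 103.9 103.8 103.8 104.0 103.3 103.2 102.7 102.5 101.7 101.4 100.8 98.8 98.6 94.7  3.9  2.3  2.0 12.7 13.3 13.5
17.25 [0.52327452 0.07805297 0.19661177] [-0.03637512  0.17149886 -0.41199988]
left_pad 0.6 [269.9, 193.8] [0.531  0.2632 0.0955]
sanding_block 0.75 [397.2, 192.6] [ 0.5445 -0.1369  0.0332]
driver_2 0.62 [195.2, 195.1] [0.5379 0.512  0.023 ]
pliers_1 0.57 [432.5, 184.8] [ 0.5741 -0.2569  0.0078]
```

```bash
python3 -c "
from h import *
print(env.sign_off())"
```

```text
the job is handed in; nothing more can be done
None
```

I pressed the left corner and then the right with closed fingertips. Each was held level with its tab for about two seconds and released. The job was handed in at about 17 s, with the arm about 80 mm above the right pad, touching nothing.

| | Left corner | Right corner |
|---|---|---|
| Pointer against tab centre while held (wrist camera depth) | about 0.5 mm above | within about 0.5 mm |
| Time held level | about 2.2 s | about 2.2 s |
| Highest force seen | about 12 N | about 10 N |
| After release | pad top at 96 mm, its rest height | pad top at 96 mm, pointer and tab at the heights read before pressing |

- **Sideways load:** each press carried about 4–6 N sideways because the pad swings slightly as it goes down. On the left the fingertip was about 5 mm outward of the pad centre.
- **Travel disagreement:** the left arm reading implied about 4 mm more pad travel than the pointer showed. I trusted the pointer.
- **Not directly checked:** I confirmed the left corner's return by its pad height, not by re-reading the pointer. The final top-camera check did not find the right pad, though the wrist camera did.
- **Bystanders:** the mount and tools showed no visible shift. I had no starting positions for the tools to compare against.

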